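# Press a brass insert into a stand leg with a locking clamp

## Task

The brass insert in the standing beech leg still sticks out: stand the leg upright in the nest of the bench clamp with the insert facing the moving jaw and let go of it. Ease the blue handle in until it goes over centre and stays locked by itself with the insert fully home; the fit is tight, so give it time to creep in and never force the handle. Then take your hand away, flick the red release lever so that the clamp springs open, and leave the leg standing in the nest, pressing the insert only with the clamp and disturbing nothing else.

Things in the scene. Friction and masses are not known exactly. Their poses are not given: they have to be found in the camera images.
- clamp: Locking clamp fixed to a plywood board 135x185x12 mm. Origin on the worktop under the jaw pivot; z up, x from the moving side (blue handle) to the fixed side (black handle), y towards the jaws, handles to -y. Steelwork 27 to 43 mm above the worktop. Clamp coordinates below are x, y in this frame, mm.
- nest (a point): Where the centre of the leg's foot belongs: on the board (12 mm up), midway between two round-topped aluminium cheeks 35 mm apart in y, 29 mm high. Play for the leg: 2.5 mm each way in y, about 3 mm each way in x between the rubber pad of the fixed jaw (+x, 43 mm high) and the open moving jaw (-x, 40 mm high).
- handle: Moving handle, with the release lever on it. Origin at its knee pin; axes along the clamp's when locked, turned -0.73 rad when open. Pushed in, it runs light until the insert bites (about x -115), then needs 10 to 20 N at a creep and over 26 N, too much, at 20 mm/s or more; past centre it eases, snaps to a hard stop and stays.
- grip (a point): Point on the middle line of the blue handle's sleeve where it is pushed (across the sleeve, 17 mm wide, 26 to 42 mm up). About x -129, y -95 open; x -58, y -128 locked; past centre from about x -70 on. Where it bites and how hard differs from leg to leg: go by the force.
- release_tail (a point): Middle of the red tail of the release lever, 25 mm long, 9 mm wide, 27 to 41 mm up, standing out past the ends of both handles; about x -38, y -173 locked. Pushed some 10 mm to -x (outwards) from its inner side with 4 to 10 N it breaks the lock; handle and lever then spring out to -x by themselves.
- leg: Beech leg, 34 (x) x 30 (y) x 95 mm (z), 0.11 to 0.2 kg, standing; a dowel 11 mm long on top. Origin at the centre of its foot. The brass insert sticks out of its -x face, 22 mm above the foot, so that its axis meets the jaws in the nest. It stands right when its x axis points along the clamp's x.
- insert_head (a point): Centre of the outer face of the insert's brass flange (19 mm across, 2 mm thick); 25 to 27 mm from the leg's axis at the start, 19 mm when home.
- insert (a joint): How far the insert has gone in, m: 0 to 0.002 at the start, 0.008 when its flange meets the wood (home). A tight fit: it starts at about 22 N and then creeps about 1 mm/s for every 25 N more, so it takes some seconds to go home.
- done_leg_a: Finished leg like the other, lying on the worktop, its insert already home. Origin at the centre of its foot. Leave it.
- done_leg_b: Second finished leg, lying beside the first. Leave it.
- insert_box: Small orange-yellow carton of fixings beside the finished legs, 55x95x45 mm, origin under its centre. Leave it.
- tape_roll_b: Roll of pale packing tape lying flat, 100 mm across, 48 mm high, origin under its centre. Leave it.
- tape_measure: Red tape measure lying on its side near the scale, 66x94x35 mm, origin under its centre. Leave it.

How it is judged (in metres and radians):
On the way, in this order (a step that is already met when the one before it is completed fails the run):
1. the leg stands upright in the nest of the open clamp, let go, its insert still proud and facing the moving jaw (x of leg in the frame of clamp between 0.002 and 0.022 m and y of leg in the frame of clamp between 0.052 and 0.064 m and z of leg in the frame of clamp between 0.008 and 0.0155 m and angle between leg's own z axis and vertical below 0.12 rad and angle between the x axis of leg and the x axis of clamp, either way round below 0.2 rad and x of insert_head in the frame of clamp below 0.001 m and x of grip in the frame of clamp below -0.11 m and value of joint insert below 0.0045 m and contact force between the fingers and leg below 0.3 N), for 0.2 s.
2. the clamp is closed over centre on the leg and stays locked with nothing touching its handle, the insert pressed home (x of leg in the frame of clamp between 0.002 and 0.022 m and y of leg in the frame of clamp between 0.052 and 0.064 m and z of leg in the frame of clamp between 0.008 and 0.0155 m and angle between leg's own z axis and vertical below 0.12 rad and angle between the x axis of leg and the x axis of clamp, either way round below 0.2 rad and x of insert_head in the frame of clamp below 0.001 m and value of joint insert above 0.0065 m and x of grip in the frame of clamp above -0.064 m and contact force between each of the arm, the fingers and handle below 0.3 N), for 0.4 s.
3. the release lever is pressed away from the fixed handle while the handle is still closed (x of release_tail in the frame of handle below -0.0205 m and x of grip in the frame of clamp above -0.08 m).
At the end, for the whole second after the job is handed in: Clamp open (grip point beyond x -110 mm in the clamp frame); leg upright (0.12 rad) on the board in the nest (x 2 to 22, y 52 to 64 mm), squarely (0.2 rad), insert towards the moving jaw and within 1.5 mm of home; leg and handle at rest (x of leg in the frame of clamp between 0.002 and 0.022 m and y of leg in the frame of clamp between 0.052 and 0.064 m and z of leg in the frame of clamp between 0.008 and 0.0155 m and angle between leg's own z axis and vertical below 0.12 rad and angle between the x axis of leg and the x axis of clamp, either way round below 0.2 rad and x of insert_head in the frame of clamp below 0.001 m and value of joint insert above 0.0065 m and x of grip in the frame of clamp below -0.11 m and linear speed of each of leg, handle below 0.01 m/s); the robot touches nothing.
It fails at once if the handle or its release lever is pushed with more than 26 N (contact force between any of the fingers, the arm and handle above 26 N).
It fails at once if the insert is pushed by the gripper (more than 8 N) (contact force between the fingers and insert above 8 N).
It fails at once if the leg is tipped over (more than 0.7 rad) (angle between leg's own z axis and vertical above 0.7 rad).
It fails at once if another thing on the bench is moved by more than 30 mm (distance of any of done_leg_a, done_leg_b, insert_box, tape_roll_b, tape_measure from where it was at the start of the episode above 0.03 m).
It also fails if it takes over 72 s, if anything falls off the work surface, if the arm or the gripper's body presses on something with over 40 N, if the wrist force passes 120 N, or if a joint passes its speed limit or range.

## Robot

A 6-joint arm with a two-finger parallel gripper is mounted at the origin on a cart in front of the work surface, level with it; the furniture and walls round the work are solid. World frame = base frame: x ahead of the robot, y to its left, z up, the work surface at z = 0. Lengths are in mm, angles in rad, forces in N, time in s.
With the tool pointing down it reaches from about 300 to 775 mm from the base axis. Payload 14.6 kg.
Tool frame: the origin (TCP) lies on the mounting face of the last link; the fingertips stand 199 mm ahead of it and the grasp point (between the pads) lies 180 mm ahead of it; z points along the fingers, y is the line along which they close (so a half turn about z gives the same grasp; the last joint's range is limited). The gripper opens to 94 mm and grips with 3 to 60 N. Pads are 16 mm wide; open, the fingers measure 119 mm over their backs; the gripper's body (75 mm by 177 mm) begins 78 mm behind the grasp point.
Start: joints at [1.263, 0.3, 1.521, -0, 1.321, -0.067], TCP at [131.162, 534.123, 404.646] pointing down, gripper open.
Joint ranges: [-3.03, 3.03], [-0.79, 2.21], [0.23, 2.52], [-1.04, 4.18], [0, 3.07], [-2.55, 2.55]. Speed limits (rad/s): [2.22, 2.22, 2.57, 3.14, 3.14, 3.14].

## Interface

Orientations are given as [roll, pitch, yaw] about the fixed x, y, z axes, in that order (R = Rz(yaw) Ry(pitch) Rx(roll)).
In Python, from cell import manip gives the robot as it stands. The module is installed in compiled form; this text tells all that it offers.
- The arm moves only by the shell command python3 -m creep 'ROWS' [FORCE]. ROWS is a JSON object of lists of equal length, an entry for each row: "slide": the shift along the world's x, y, z in cm, a list of three; "turn": the turn about the world's z in rad; "claw": the opening, from 0 (shut) to 1 (fully open). A call has 1 to 8 rows; each row shifts and turns the commanded pose from where the row before left it; what a row does not reach is not made up. A row lasts 1/8 s, in which the tool goes at most 62.5 mm and 10.7 degrees, less where a joint would pass 70% of its speed; a pose out of reach is approached as far as the arm can. A call with a gripper value outside its range is refused whole. The fingers move at their own pace and stop on an object; FORCE is the grip in N (left out, the last holds). Time passes only in rows, so rows that do not move let the fingers close. It gives the time, the measured TCP pose, the force, the opening and the grip force at its end, in the units of the state.
- manip.read_state(): the state, without advancing time (a new reading comes with each control period).
- manip.camera(name): name is "side" or "top"; returns (picture, depth): 420x560x3 uint8, red, green, blue; 420x560 float32, mm along the optical axis (not along the pixel's ray), 0 where there is no reading.
- manip.calibration(name): a dict with "intrinsics" (3x3 intrinsics, pixels), "k1" (the pictures are not rectified: a ray, as slopes to the right and down, at radius r is drawn at 1 + k1 r^2 times it, then the intrinsics apply), "pose" (4x4, takes a point from camera to world coordinates). Camera axes: x right, y up, looking along -z (the intrinsics and any distortion apply to the point x, -y, -z); pixel columns grow to the right and rows downward; lengths in mm; the calibration is good to about 2 mm. A picture is of the moment at which its call begins. calibration takes no time and is no camera call.
- manip.sign_off(): hands the job in; it is judged then, once.
Trained networks look in the newest picture that a camera, given by its name, has taken for a name from the list of things; names that differ only in an ending like _2 or _b are one class to them, and where a whole thing is asked for, a point or a joint stands for the part that bears it (a point fixed in the world has none). Each returns a list of dicts, best first, with "score" (0 to 1); they miss things now and then, are a little off and sometimes report something else, mostly with a low value. They report only what shows in the picture. A call takes as long as a camera call.
- manip.cut_out(query, camera): "mask" (420x560 bool, what is visible of it) and "position" ([column, row] in pixels, amid what is visible of it).
The state is a dict: "clock": time; "joints": joint angles; "qd": joint speeds; "effort": joint torques, N m; "eef_pos": TCP position; "eef_rot": TCP orientation; "wrist_force": force on the tool from outside, world axes, zero at the start; "moment": the same for the moment, N m; "finger_gap": finger opening in mm; "finger_force": force on a finger pad.
Only numpy, scipy, OpenCV 4.12 (cv2) and the standard library are available. Lean on these libraries where they do the work, as an engineer would, in place of code of your own. Each camera call takes 0.05 s, during which the arm holds its last target. There are 200 camera calls.

## Working session

There is one attempt and no reset: what is moved stays moved. The work goes in short steps, Python scripts to look and compute and a shell command to move; the robot and the scene stay as the last step left them, time stands still between calls to the robot, and variables do not carry over. Pictures are saved under pics/ and viewed, at most 10 in all, crops included, and the job is handed in when it is done.

```bash
mkdir -p pics
cat > h.py <<'E'
import numpy as np, cv2
from cell import manip
def snap(n):
    p,d=manip.camera(n); return p,d
def world(n,uv,d):
    c=manip.calibration(n);K=np.array(c["intrinsics"],float);T=np.array(c["pose"])
    uv=np.asarray(uv,float).reshape(-1,2);d=np.asarray(d,float).reshape(-1)
    s=cv2.undistortPoints(uv.reshape(-1,1,2),K,np.array([c["k1"],0,0,0.]))[:,0]
    P=np.c_[s[:,0]*d,-s[:,1]*d,-d,np.ones(len(d))]
    return (P@T.T)[:,:3]
def pts(n,mask,depth):
    v,u=np.nonzero(mask&(depth>0)); return world(n,np.c_[u,v],depth[v,u])
def pix(n,W):
    c=manip.calibration(n);K=np.array(c["intrinsics"],float);T=np.linalg.inv(np.array(c["pose"]))
    W=np.asarray(W,float).reshape(-1,3);P=np.c_[W,np.ones(len(W))]@T.T
    P=P[:,:3]*[1,-1,-1]
    return cv2.projectPoints(P,np.zeros(3),np.zeros(3),K,np.array([c["k1"],0,0,0.]))[0][:,0]
E
python3 - <<'E'
from h import *
np.set_printoptions(precision=1,suppress=True)
s=manip.read_state();print(s)
for n in("side","top"):
    p,d=snap(n);cv2.imwrite(f"pics/{n}0.png",p[:,:,::-1])
    print(n,manip.calibration(n))
    for q in("leg","insert_head","clamp","handle","grip","release_tail","nest"):
        try:
            for r in manip.cut_out(q,n)[:3]:
                w=pts(n,r["mask"],d)
                print(q,round(r["score"],2),np.array(r["position"]),r["mask"].sum(),np.median(w,0),np.percentile(w,2,0),np.percentile(w,98,0))
        except Exception as e: print(q,e)
E
```

```text
{'clock': 0.0, 'joints': array([ 1.3,  0.3,  1.5,  0. ,  1.3, -0.1]), 'qd': array([-0., -0.,  0., -0.,  0., -0.]), 'effort': array([  0. , -53.2, -35.3,   0.1,   0. ,  -0. ]), 'eef_pos': array([131.1, 534.1, 404.1]), 'eef_rot': array([-3.1, -0. ,  2.9]), 'wrist_force': array([ 0.7, -0.1,  0.4]), 'moment': array([-0., -0.,  0.]), 'finger_force': 0.0, 'finger_gap': 94.07483645442335}
side {'intrinsics': array([[456.7,   0. , 284.3],
       [  0. , 456.7, 208.2],
       [  0. ,   0. ,   1. ]]), 'k1': -0.04628052441511041, 'pose': array([[  -1. ,    0. ,   -0. ,  515.3],
       [  -0. ,   -0.5,    0.9, 1355.9],
       [   0. ,    0.9,    0.5,  806.8],
       [   0. ,    0. ,    0. ,    1. ]])}
leg 0.77 [310.3 194.4] 366 [458.8 -13.5  52.4] [ 429.2 -181.7   -0.4] [479.2  -1.   98. ]
leg 0.52 [264.4 252.7] 2598 [591.8 301.1  14.1] [505.  127.5   0.7] [689.9 398.8  44.5]
leg 0.5 [297.8 171.3] 221 [ 483.4 -211.9   30.3] [ 448.3 -259.4    4.6] [ 528.1 -192.6   38.3]
clamp 0.84 [266.2 257. ] 2443 [591.7 301.7  14.3] [507.9 131.8   4.7] [687.5 398.6  44.5]
handle 0.5 [272.2 225.8] 207 [571.5 19
[... 657 characters left out ...]
 0.2,    1. , 1179.4],
       [   0. ,    0. ,    0. ,    1. ]])}
leg 0.6 [328.7 236.6] 221 [454.3 -20.7  94.1] [438.2 -42.9   1.8] [488.2  -4.1 103. ]
clamp 0.77 [227.7 190. ] 2512 [591.9 288.   15.3] [512.  158.6   8.2] [682.4 383.1  45.8]
clamp 0.33 [267.3 194.4] 443 [573.2 165.8  41.1] [558.4  79.7   2.1] [598.9 251.4  47.4]
handle 0.67 [263.6 193.7] 477 [573.8 170.7  40.8] [558.5  80.9   0.7] [601.2 254.3  47.3]
release_tail 0.67 [293.2 193.4] 7 [588.9  88.8  42.5] [587.8  82.5  38. ] [593.1  97.7  45.1]
nest 0.93 [229.9 191.5] 2978 [589.1 280.9  15.2] [505.2 109.3  -0. ] [686.4 383.   45.8]
nest 0.56 [416.1 260.8] 594 [ 385.2 -272.3   46.9] [ 337.5 -315.     6.2] [ 429.8 -219.8   53.3]
```

Run:
```python
import cv2,numpy as np
a=cv2.imread("pics/top0.png");b=cv2.imread("pics/side0.png")
A=cv2.resize(a[130:290,150:350],(800,640))[:600]
cv2.imwrite("pics/tc.png",A)
B=cv2.resize(b[140:320,180:400],None,fx=3.3,fy=3.3,interpolation=cv2.INTER_CUBIC)
cv2.imwrite("pics/sc.png",B)
```

```text
(no output)
```

View pics/tc.png

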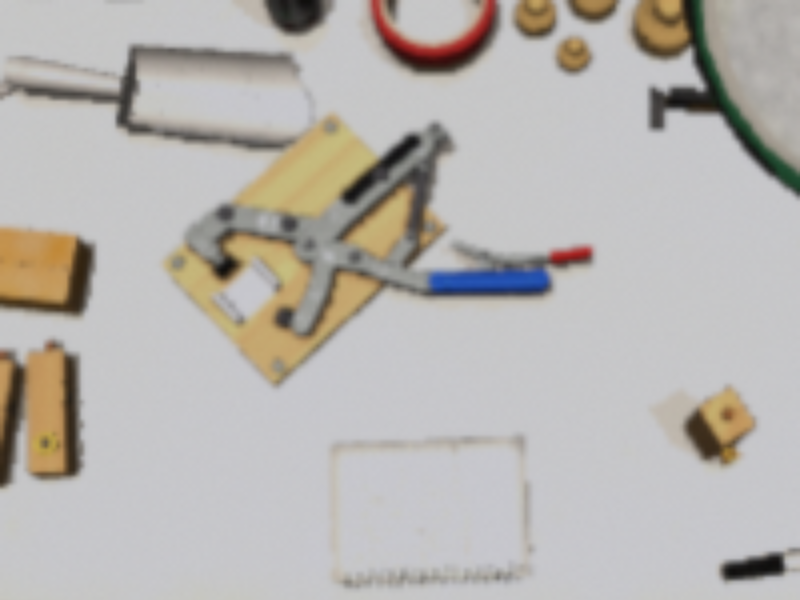

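View pics/sc.png

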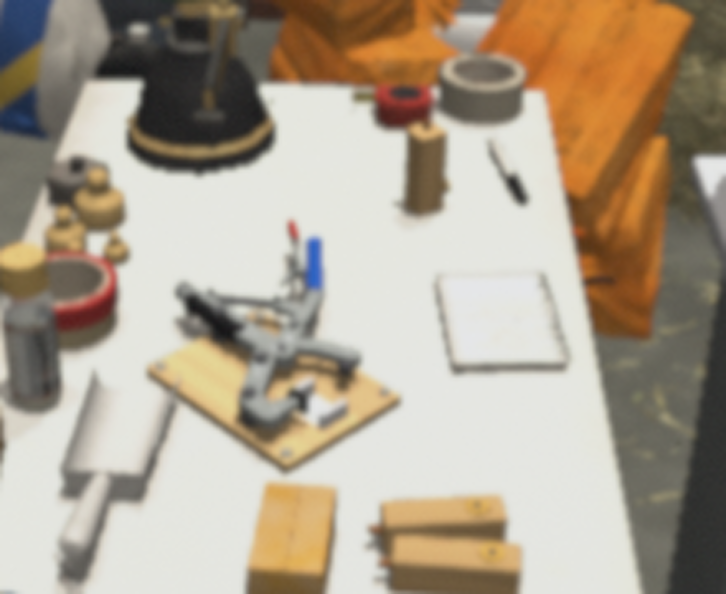

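View pics/top0.png

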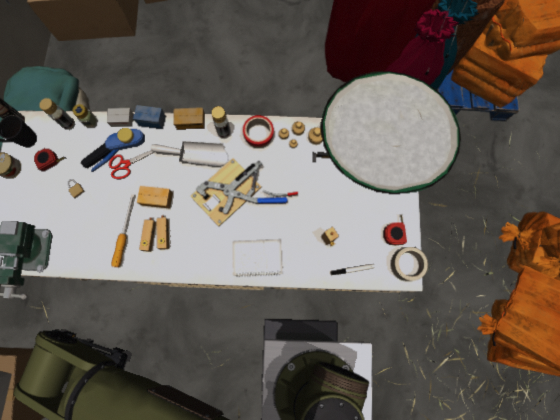

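The top view shows the board with its jaws at lower left (crop 220–310, 210–330). The blue handle (490,280) and red tail (570,255) point right, and the leg is at (727,415) with its insert at lower right. So clamp +x points to the upper left in the picture and +y to the lower left. Next I fit the frames.

Run:
```python
from h import *
np.set_printoptions(precision=1,suppress=True)
D={}
for n in("top","side"):
    p,d=snap(n);D[n]=(p,d)
    v,u=np.mgrid[0:420,0:560];W=world(n,np.c_[u.ravel(),v.ravel()],d.ravel())
    C=p.reshape(-1,3).astype(int);ok=d.ravel()>0
    hsv=cv2.cvtColor(p,cv2.COLOR_RGB2HSV).reshape(-1,3).astype(int)
    reg=ok&(W[:,0]>480)&(W[:,0]<720)&(W[:,1]>60)&(W[:,1]<420)
    wood=reg&(hsv[:,1]>70)&(hsv[:,0]>10)&(hsv[:,0]<30)&(W[:,2]<25)&(W[:,2]>2)&(W[:,1]<395)
    b=W[wood];r=cv2.minAreaRect(b[:,:2].astype(np.float32));print(n,"board",r,np.median(b[:,2]),len(b),"\n",cv2.boxPoints(r))
    blue=reg&(hsv[:,0]>100)&(hsv[:,0]<130)&(hsv[:,1]>120)&(W[:,2]>20)
    r=cv2.minAreaRect(W[blue][:,:2].astype(np.float32));print("blue",r,W[blue].mean(0))
    red=reg&((hsv[:,0]<8)|(hsv[:,0]>172))&(hsv[:,1]>130)&(W[:,1]<150)
    print("red",W[red])
    lg=ok&(abs(W[:,0]-450)<60)&(abs(W[:,1]+20)<60)
    t=W[lg&(W[:,2]>86)];print("leg top",cv2.minAreaRect(t[:,:2].astype(np.float32)),np.median(t,0),len(t))
    x=W[lg&(W[:,2]>10)];print("leg all",x.min(0),x.max(0),len(x))
    L=ok&(W[:,0]>330)&(W[:,0]<720)&(W[:,1]>-260)&(W[:,1]<60)&(W[:,2]>100)
    if L.any():print("tall",W[L].min(0),W[L].max(0))
    if n=="top":
        m=reg&(abs(W[:,0]-560)<45)&(abs(W[:,1]-310)<45)&(W[:,2]>20)
        # light, low-saturation
        k=m&(hsv[:,2]>150)&(hsv[:,1]<50);print("cheeklike",np.c_[W[k],hsv[k][:,2]][:60])
    x0,y0,x1,y1=(160,150,310,235) if n=="top" else (215,200,310,290)
    cv2.imwrite(f"pics/z_{n}.png",cv2.resize(p[y0:y1,x0:x1,::-1],None,fx=5.3,fy=5.3,interpolation=cv2.INTER_CUBIC))
np.savez("d0.npz",t=D["top"][0],td=D["top"][1],s=D["side"][0],sd=D["side"][1])
```

```text
top board ((598.171142578125, 299.160888671875), (136.278564453125, 183.0963134765625), 46.21156311035156) 12.434886825994795 1312 
 [[484.9 313.3]
 [617.1 186.6]
 [711.4 285. ]
 [579.2 411.7]]
blue ((565.2789916992188, 150.85704040527344), (15.199775695800781, 88.85161590576172), 5.266046047210693) [564.7 149.4  42.1]
red [[593.2  82.5  39. ]
 [592.5  79.6  41.8]
 [591.7  76.7  45. ]
 [587.9 101.1  44.1]
 [588.9  97.9  41.1]
 [588.1  95.   44.4]
 [588.7  91.8  42.5]
 [589.3  88.7  40.7]
 [590.1  85.5  38.3]
 [589.8  82.5  39.8]
 [588.9  79.6  43.3]
 [588.7  76.6  44.5]
 [589.8  73.3  40.9]
 [584.7 101.   44.4]
 [585.4  97.9  42. ]
 [585.6  94.8  41.9]
 [586.4  91.6  39.2]
 [586.8  88.5  38.1]
 [587.3  85.3  36.6]
 [587.6  82.2  36.2]
 [587.7  79.1  36. ]
 [589.6  75.7  29.6]
 [583.9 100.7  35.3]
 [585.6  97.4  29.6]
 [593.4  93.2   1.1]]
leg top ((459.271484375, -24.03946876525879), (34.126914978027344, 31.074966430664062), 35.58311462402344) [458.5 -23.7  95.9] 131
leg all [433.8 -44.1  14.4] [480.1  -3.5 108.1] 207
tall [ 455.7 -259.9  100.1] [720.   37.5 288.9]
cheeklike [[603.7 
[... 1479 characters left out ...]
575.6 269.5  44.  163. ]
 [576.6 266.8  40.5 156. ]
 [575.9 331.3  22.7 180. ]
 [574.1 326.9  29.9 175. ]
 [573.9 323.6  31.  164. ]]
side board ((602.0030517578125, 299.1172180175781), (134.64105224609375, 198.3097381591797), 46.70233154296875) 11.941532372605707 1073 
 [[483.7 318.1]
 [628.  182.1]
 [720.3 280.1]
 [576.  416.1]]
blue ((568.184326171875, 155.27041625976562), (9.337783813476562, 85.46172332763672), 2.3831443786621094) [567.3 157.1  42.4]
red []
leg top ((457.4355163574219, -19.897247314453125), (35.86427307128906, 30.917184829711914), 30.467275619506836) [459.4 -18.7  94. ] 72
leg all [431.8 -40.4  10.1] [480.4   2.9 107.9] 321
tall [ 456.2 -259.9  100.1] [720.   42.4 286.7]
```

Run:
```python
from h import *
np.set_printoptions(precision=1,suppress=True)
z=np.load("d0.npz")
th=0.807;R=np.array([[np.cos(th),-np.sin(th)],[np.sin(th),np.cos(th)]])
bc=np.array([598.2,299.2])
for n,p,d in(("top",z["t"],z["td"]),("side",z["s"],z["sd"])):
    v,u=np.mgrid[0:420,0:560];W=world(n,np.c_[u.ravel(),v.ravel()],d.ravel())
    hsv=cv2.cvtColor(p,cv2.COLOR_RGB2HSV).reshape(-1,3).astype(int)
    B=(W[:,:2]-bc)@R
    ok=(d.ravel()>0)&(abs(B[:,0])<75)&(B[:,1]>-10)&(B[:,1]<100)&(W[:,2]>17)&(W[:,2]<36)&(hsv[:,1]<70)
    print(n);print(np.c_[B,W[:,2],hsv[:,1:]][ok][np.argsort(B[ok][:,1])].astype(int).tolist())
    T=(d.ravel()>0)&(W[:,2]>110)&(W[:,0]>300)&(W[:,0]<750)&(abs(W[:,1])<300)
    q=W[T];print("tall",q.min(0),q.max(0), [ (y,q[(abs(q[:,1]-y)<20)][:,[0,2]].min(0)) for y in range(-260,60,40) if (abs(q[:,1]-y)<20).any()])
    if n=="top":print("pivot",(world(n,[[226.25,191.25]],[np.median(d[190:193,225:228])])))
```

```text
top
[[-41, -7, 34, 9, 120], [-39, -5, 35, 9, 115], [1, 3, 34, 7, 115], [28, 4, 35, 13, 161], [21, 6, 35, 3, 177], [-19, 7, 28, 26, 97], [5, 8, 35, 17, 106], [-18, 10, 31, 50, 108], [7, 10, 33, 30, 101], [-37, 14, 34, 7, 155], [-48, 16, 33, 14, 113], [18, 17, 34, 13, 119], [46, 17, 35, 10, 151], [22, 19, 30, 19, 118], [-51, 23, 35, 13, 117], [32, 26, 33, 15, 117], [34, 28, 32, 18, 116], [-53, 29, 31, 11, 120], [-9, 33, 18, 54, 171], [6, 34, 28, 45, 165], [0, 34, 31, 44, 164], [-4, 34, 32, 48, 165], [9, 34, 32, 52, 177], [-12, 35, 21, 26, 158], [-9, 36, 26, 10, 178], [-6, 36, 31, 7, 178], [3, 36, 29, 4, 175], [8, 36, 29, 6, 178], [12, 36, 28, 47, 188], [-2, 36, 33, 4, 176], [-6, 38, 24, 4, 182], [-1, 38, 23, 4, 181], [7, 38, 22, 6, 180], [12, 38, 22, 17, 184], [2, 38, 25, 6, 181], [-12, 38, 29, 4, 176], [40, 39, 34, 49, 67], [-13, 40, 25, 5, 162], [-57, 42, 30, 10, 122], [-43, 49, 35, 8, 68], [-57, 50, 27, 31, 116], [-56, 53, 32, 51, 130], [-43, 53, 34, 19, 55], [-12, 57, 17, 5, 203], [28, 59, 33, 12, 105], [-12, 61, 17, 6, 202], [38, 63, 29, 32, 128], [42, 63, 32, 25, 150], [47, 63, 3
[... 3921 characters left out ...]
44, 145], [10, 81, 27, 4, 179], [18, 81, 28, 3, 168], [10, 81, 21, 20, 127], [59, 82, 17, 55, 193], [7, 82, 19, 38, 136], [3, 82, 27, 8, 169], [-4, 82, 20, 33, 132], [7, 82, 23, 14, 129], [3, 82, 21, 29, 130], [7, 82, 30, 7, 194], [7, 82, 26, 7, 154], [0, 83, 19, 48, 139], [12, 83, 26, 9, 141], [16, 83, 24, 10, 127], [-6, 83, 19, 58, 155], [1, 84, 24, 18, 127], [-5, 84, 31, 37, 194], [2, 84, 28, 9, 147]]
tall [ 535.4 -299.7  110. ] [749.9  42.4 286.7] [(-260, array([562.8, 266.6])), (-220, array([544.1, 267.7])), (-180, array([536.1, 111.3])), (-140, array([535.4, 110. ])), (-100, array([538.4, 111.3])), (-60, array([550.9, 144.7])), (-20, array([569.2, 142.1])), (20, array([611.3, 126.9]))]
```

View pics/z_top.png

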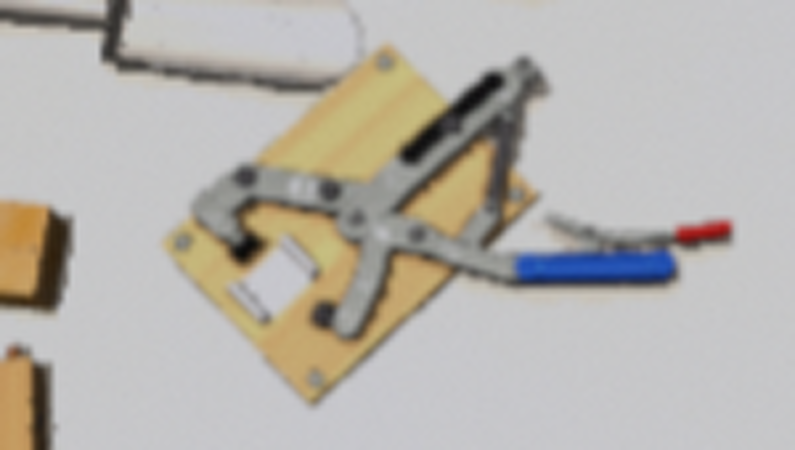

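View pics/z_side.png

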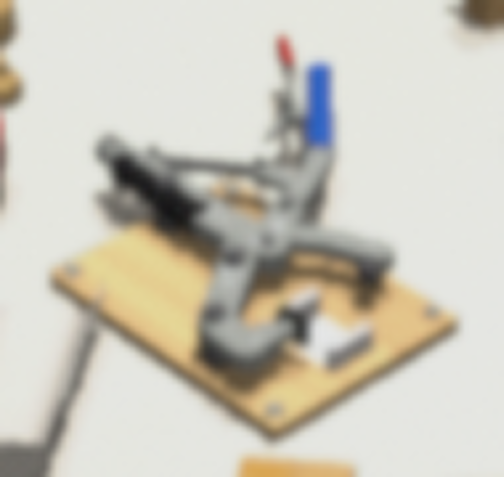

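The pictures show the cheeks at (305,255) and (250,300) in the top zoom, with the open moving jaw at (335,325) and the pad at (243,245). The estimates are: clamp yaw about 0.807, nest about (556,341), leg about (458,-22) with yaw about 0.58. I will grip across the leg's x axis.

```bash
python3 -m creep '{"slide":[[2.7,-4.6,0],[2.7,-4.6,0],[2.7,-4.6,0],[2.7,-4.6,0],[2.7,-4.6,0],[2.7,-4.6,0],[2.7,-4.6,0],[2.7,-4.6,0]],"turn":[-0.063,-0.063,-0.063,-0.063,-0.063,-0.063,-0.063,-0.063],"claw":[1,1,1,1,1,1,1,1]}'
python3 -m creep '{"slide":[[2.7,-4.6,0],[2.7,-4.6,0],[2.7,-4.6,0],[2.7,-4.6,0],[0,0,0]],"turn":[-0.063,-0.063,-0.063,-0.063,0],"claw":[1,1,1,1,1]}'
```

```text
clock: 1.9
eef_pos: [347.6, 164.5, 405.0]
eef_rot: [3.141, 0.0, 2.395]
wrist_force: [1.6, -0.2, 0.9]
finger_gap: 93.9
finger_force: 0.0
clock: 2.52
eef_pos: [456.1, -20.2, 404.3]
eef_rot: [-3.141, -0.0, 2.14]
wrist_force: [0.9, 1.2, -0.5]
finger_gap: 93.7
finger_force: 0.0
```

```bash
python3 -m creep '{"slide":[[0.2,-0.2,-4],[0,0,-4],[0,0,-4],[0,0,-2.9],[0,0,0]],"turn":[0,0,0,0,0],"claw":[1,1,1,1,1]}'
python3 -m creep '{"slide":[[0,0,0],[0,0,0],[0,0,0],[0,0,0],[0,0,0],[0,0,0],[0,0,0],[0,0,0]],"turn":[0,0,0,0,0,0,0,0],"claw":[0.3,0.3,0.3,0.3,0.3,0.3,0.3,0.3]}' 25
```

```text
clock: 3.15
eef_pos: [456.6, -19.1, 254.5]
eef_rot: [-3.139, -0.002, 2.146]
wrist_force: [0.9, 0.6, 0.6]
finger_gap: 94.0
finger_force: 0.0
clock: 4.15
eef_pos: [457.2, -19.9, 255.7]
eef_rot: [-3.142, 0.0, 2.145]
wrist_force: [-0.6, 0.8, -0.1]
finger_gap: 33.6
finger_force: 25.0
```

```bash
python3 -m creep '{"slide":[[0,0,2],[0,0,4],[0,0,4],[1.1,4.0,0],[1.1,4.0,0],[1.1,4.0,0],[1.1,4.0,0],[1.1,4.0,0]],"turn":[0,0,0,0.03,0.03,0.03,0.03,0.03],"claw":[0.2,0.2,0.2,0.2,0.2,0.2,0.2,0.2]}'
python3 -m creep '{"slide":[[1.1,4.0,0],[1.1,4.0,0],[1.1,4.0,0],[1.1,4.0,-1],[0,0,-2],[0,0,-1],[0,0,0],[0,0,0]],"turn":[0.03,0.03,0.02,0,0,0,0,0],"claw":[0.2,0.2,0.2,0.2,0.2,0.2,0.2,0.2]}'
python3 - <<'E'
from h import *
np.set_printoptions(precision=1,suppress=True)
print(manip.read_state()["eef_pos"],manip.read_state()["eef_rot"][2]-np.pi/2)
for n in("top","side"):
    p,d=snap(n);np.savez(f"h_{n}.npz",p=p,d=d)
    r=manip.cut_out("leg",n)
    for q in r[:2]:
        w=pts(n,q["mask"],d);print(n,q["score"],q["position"],len(w),np.median(w,0))
    x0,y0,x1,y1=(160,130,310,235) if n=="top" else (215,170,310,290)
    cv2.imwrite(f"pics/hov_{n}.png",cv2.resize(p[y0:y1,x0:x1,::-1],None,fx=5,fy=5,interpolation=cv2.INTER_CUBIC))
E
```

```text
clock: 5.15
eef_pos: [512.3, 181.5, 355.3]
eef_rot: [-3.141, -0.0, 2.296]
wrist_force: [0.7, -0.3, -1.1]
finger_gap: 33.8
finger_force: 25.0
clock: 6.15
eef_pos: [556.3, 339.8, 316.6]
eef_rot: [3.141, 0.0, 2.374]
wrist_force: [-0.1, -0.3, -2.2]
finger_gap: 34.0
finger_force: 25.0
[556.3 339.8 316.6] 0.8033813830269545
side 0.81 [277.5, 239.1] 402 [555.4 348.9 107.5]
side 0.29 [260.6, 257.8] 2098 [601.4 314.4  13.4]
```

View pics/hov_side.png

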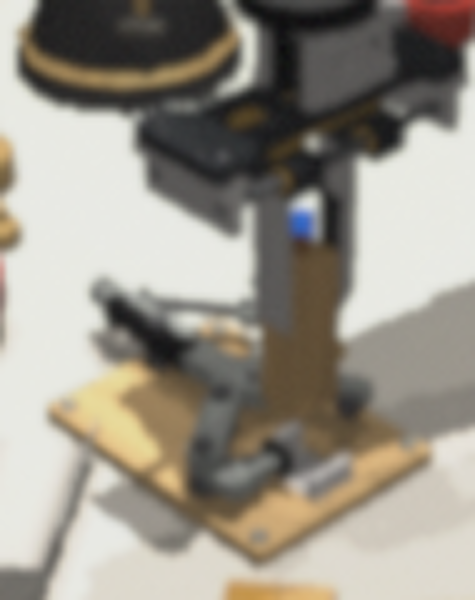

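Run:
```python
from h import *
np.set_printoptions(precision=1,suppress=True)
th=0.807;R=np.array([[np.cos(th),-np.sin(th)],[np.sin(th),np.cos(th)]]);bc=np.array([598.2,299.2])
z=np.load("h_side.npz");p,d=z["p"],z["d"]
v,u=np.mgrid[0:420,0:560];W=world("side",np.c_[u.ravel(),v.ravel()],d.ravel());B=(W[:,:2]-bc)@R
hsv=cv2.cvtColor(p,cv2.COLOR_RGB2HSV).reshape(-1,3).astype(int)
print("tcp B",(np.array([556.3,339.8])-bc)@R)
m=(d.ravel()>0)&(abs(B[:,0])<60)&(B[:,1]>30)&(B[:,1]<100)&(W[:,2]>58)&(W[:,2]<125)&(hsv[:,1]>70)&(hsv[:,0]>5)&(hsv[:,0]<30)
w=np.c_[B,W[:,2]][m];print(len(w),w.min(0),w.max(0),np.median(w,0))
A=np.c_[w[:,0],w[:,2]-90,np.ones(len(w))];c=np.linalg.lstsq(A,w[:,1],rcond=None)[0];print("plane y=ax+b(z-90)+c",c*[100,100,1])
for zz in range(60,125,8):
    k=abs(w[:,2]-zz)<4
    if k.any():print(zz,w[k][:,0].min(),w[k][:,0].max(),w[k][:,1].mean())
# board rect side/top from first pics, largest component
z0=np.load("d0.npz")
for n,p,d in(("top",z0["t"],z0["td"]),("side",z0["s"],z0["sd"])):
    W=world(n,np.c_[u.ravel(),v.ravel()],d.ravel());B=(W[:,:2]-bc)@R
    hsv=cv2.cvtColor(p,cv2.COLOR_RGB2HSV).reshape(-1,3).astype(int)
    wd=(d.ravel()>0)&(hsv[:,1]>70)&(hsv[:,0]>8)&(hsv[:,0]<30)&(abs(W[:,2]-12)<5)&(abs(B[:,0])<85)&(abs(B[:,1])<110)
    b=B[wd]
    print(n,"board x edges",[ (np.percentile(b[abs(b[:,1]-y)<8][:,0],[0,3,97,100])) for y in(-60,-40,40,60)],"y edges",[np.percentile(b[abs(b[:,0]-x)<8][:,1],[0,3,97,100]) for x in(-45,-20,0,20,45)])
    ck=(d.ravel()>0)&(hsv[:,1]<70)&(W[:,2]>24)&(W[:,2]<36)&(abs(B[:,0])<17)
    for lo,hi in((32,45),(70,86)):
        q=np.c_[B,W[:,2]][ck&(B[:,1]>lo)&(B[:,1]<hi)];print("cheek",len(q),q.mean(0),q.min(0),q.max(0))
```

```text
tcp B [ 0.3 58.3]
248 [-13.7  40.4  61.2] [ 22.5  73.3 124.5] [14.6 67.8 92.5]
plane y=ax+b(z-90)+c [-44.    7.2  67.9]
60 8.105556637810913 16.886786733278647 57.186291162463995
68 -9.55288279405625 20.121652688478477 64.92590165343448
76 -7.946235951624765 21.094743722778333 60.84242562805993
84 -10.58431301298344 19.664821828287298 63.321659959705265
92 -13.685265426819631 19.979527098952694 63.641764807606734
100 -13.274257292517776 20.18987702145978 63.43784123248358
108 -8.040456113827995 21.282202386205327 63.52037378373135
116 -9.125017236768224 18.787135521160888 67.31565231191172
124 -7.631304639935869 22.463149887993993 68.9286935319731
top board x edges [array([-68.1, -66. ,  60.9,  62.8]), array([-53.4, -49.3,  59.2,  61.6]), array([-67.6, -66.7,  43.7,  45.3]), array([-67.1, -65.5,  51.9,  61.7])] y edges [array([-88.7, -72.3,  87.3,  89.5]), array([-91.5, -86.7,  87.9,  90.2]), array([ 6.6,  9.5, 90.4, 90.6]), array([-89.4, -86. ,  86.5,  88.8]), array([-89.8, -86.8,  85.8,  89.5])]
cheek 14 [-0.8 36.6 29.1] [-13.7  34.3  24.8] [12.9 40.3 33.1]
cheek 16 [-0.7 76.5 29.2] [-14.9  73.7  24.3] [13.3 78.3 32.2]
side board x edges [array([-61.2, -55.7,  66.9,  68.4]), array([-10.1,  -4.5,  67.3,  69.8]), array([-65.1, -63.2,  67.3,  69. ]), array([-64. , -60.5,  67.9,  69.1])] y edges [array([-83.4,  -8.7,  91.7,  93.8]), array([-5.2, -4.1, 93.2, 93.6]), array([-89.9, -87.2,  93. ,  95.3]), array([-90.1, -87.1,  92.2,  94.3]), array([-87.4, -80.3,  93.3,  95.2])]
cheek 11 [-1.9 39.8 27.9] [-10.7  36.5  24.5] [ 5.9 43.6 32. ]
cheek 21 [ 4.3 81.1 27.6] [-10.5  76.2  24.4] [16.1 85.  31.3]
```

Run:
```python
from h import *
np.set_printoptions(precision=1,suppress=True)
th=0.807;R=np.array([[np.cos(th),-np.sin(th)],[np.sin(th),np.cos(th)]]);bc=np.array([598.2,299.2])
z=np.load("h_side.npz");p,d=z["p"],z["d"]
v,u=np.mgrid[0:420,0:560];W=world("side",np.c_[u.ravel(),v.ravel()],d.ravel());B=(W[:,:2]-bc)@R
hsv=cv2.cvtColor(p,cv2.COLOR_RGB2HSV).reshape(-1,3).astype(int)
m=(d.ravel()>0)&(abs(B[:,0])<28)&(B[:,1]>38)&(B[:,1]<85)&(W[:,2]>60)&(W[:,2]<122)&(hsv[:,1]>70)&(hsv[:,0]>5)&(hsv[:,0]<30)
w=np.c_[B,W[:,2]][m]
a=w[(w[:,0]<12)];b=w[(w[:,1]<66)&(w[:,0]>12)]
print("y face",len(a),np.median(a,0),a[:,1].std(),"x face",len(b),np.median(b,0),b[:,0].std())
print("foot corner z min",w[:,2].min())
```

```text
y face 107 [ 0.4 69.  92.6] 1.4158328055175053 x face 89 [17.7 55.1 89.6] 1.3324827006284616
foot corner z min 61.24217736633909
```

Run:
```python
from h import *
np.set_printoptions(precision=1,suppress=True)
th=0.574;R=np.array([[np.cos(th),-np.sin(th)],[np.sin(th),np.cos(th)]]);bc=np.array([457.2,-19.9])
z=np.load("d0.npz");v,u=np.mgrid[0:420,0:560]
for n,p,d in(("top",z["t"],z["td"]),("side",z["s"],z["sd"])):
    W=world(n,np.c_[u.ravel(),v.ravel()],d.ravel());B=(W[:,:2]-bc)@R
    hsv=cv2.cvtColor(p,cv2.COLOR_RGB2HSV).reshape(-1,3).astype(int)
    m=(d.ravel()>0)&(abs(B[:,0])<30)&(abs(B[:,1])<30)&(hsv[:,1]>70)&(hsv[:,0]>5)&(hsv[:,0]<30)
    w=np.c_[B,W[:,2]][m]
    t=w[(w[:,2]>88)&(w[:,2]<101)];print(n,"top: mean",t.mean(0),t.min(0),t.max(0),len(t))
    s=w[(w[:,2]>10)&(w[:,2]<88)]
    a=s[abs(s[:,0])<12];print("yface",len(a),np.median(a,0),a[:,1].std(),"xface",np.median(s[abs(s[:,1])<10],0),len(s[abs(s[:,1])<10]))
```

```text
top top: mean [-1.9 -2.8 95.8] [-17.6 -18.7  89.2] [ 13.9  10.8 100.6] 111
yface 39 [-0.9 10.2 52.9] 0.38437263141632355 xface [-17.6   4.5  36.8] 34
side top: mean [ 4.9  1.8 94.1] [-13.5 -15.9  88. ] [ 18.2  14.8 101. ] 55
yface 106 [ 0.7 10.6 47.9] 2.7088232699468713 xface [14.1  7.  47.6] 116
```

```bash
python3 -m creep '{"slide":[[-0.28,0.32,0],[0,0,-1],[0,0,-1],[0,0,-0.5],[0,0,-0.5],[0,0,0]],"turn":[0,0,0,0,0,0],"claw":[0.2,0.2,0.2,0.2,0.2,0.2]}'
python3 -m creep '{"slide":[[0,0,-0.3],[0,0,-0.3],[0,0,-0.3],[0,0,0]],"turn":[0,0,0,0],"claw":[0.2,0.2,0.2,0.2]}'
```

```text
clock: 7.1
eef_pos: [553.4, 343.3, 285.3]
eef_rot: [-3.141, -0.0, 2.375]
wrist_force: [-0.2, 0.0, -1.7]
finger_gap: 34.1
finger_force: 25.0
clock: 7.6
eef_pos: [553.3, 343.3, 276.3]
eef_rot: [-3.141, -0.0, 2.375]
wrist_force: [0.0, -0.1, -1.5]
finger_gap: 34.3
finger_force: 25.0
```

```bash
python3 -m creep '{"slide":[[0,0,-0.3],[0,0,-0.3],[0,0,-0.15],[0,0,0]],"turn":[0,0,0,0],"claw":[0.2,0.2,0.2,0.2]}'
```

```text
clock: 8.1
eef_pos: [553.3, 343.3, 269.0]
eef_rot: [-3.141, -0.0, 2.375]
wrist_force: [0.1, 0.2, -1.7]
finger_gap: 33.6
finger_force: 25.0
```

```bash
python3 -m creep '{"slide":[[0,0,-0.1],[0,0,-0.05],[0,0,0]],"turn":[0,0,0],"claw":[0.2,0.2,0.2]}' 
python3 -m creep '{"slide":[[0,0,0],[0,0,0],[0,0,0],[0,0,0],[0,0,0],[0,0,0]],"turn":[0,0,0,0,0,0],"claw":[0.4,0.45,0.55,0.7,0.85,1]}'
```

```text
clock: 8.48
eef_pos: [553.4, 343.3, 267.7]
eef_rot: [3.141, 0.0, 2.375]
wrist_force: [0.3, -0.1, -2.1]
finger_gap: 34.1
finger_force: 25.0
clock: 9.22
eef_pos: [553.4, 343.3, 267.6]
eef_rot: [-3.142, 0.0, 2.375]
wrist_force: [0.3, -0.0, -0.0]
finger_gap: 78.1
finger_force: 0.0
```

```bash
python3 -m creep '{"slide":[[0,0,2],[0,0,4],[0,0,3],[-0.2,-3,0],[-0.2,-3.5,0],[-0.2,-3.5,0],[-0.3,-3.5,0],[-0.3,-3.5,0]],"turn":[0,0,0,0.17,0.17,0.17,0.17,0.164],"claw":[1,1,1,0.8,0.6,0.4,0.2,0]}' 
python3 -m creep '{"slide":[[-0.3,-4.3,0],[0,0,0]],"turn":[0,0],"claw":[0,0]}' 40
python3 - <<'E'
from h import *
np.set_printoptions(precision=1,suppress=True)
th=0.807;R=np.array([[np.cos(th),-np.sin(th)],[np.sin(th),np.cos(th)]]);bc=np.array([598.2,299.2])
v,u=np.mgrid[0:420,0:560];n="side"
p,d=snap(n);W=world(n,np.c_[u.ravel(),v.ravel()],d.ravel());B=(W[:,:2]-bc)@R
hsv=cv2.cvtColor(p,cv2.COLOR_RGB2HSV).reshape(-1,3).astype(int)
m=(d.ravel()>0)&(abs(B[:,0])<28)&(B[:,1]>38)&(B[:,1]<85)&(W[:,2]>45)&(W[:,2]<122)&(hsv[:,1]>70)&(hsv[:,0]>5)&(hsv[:,0]<30)
w=np.c_[B,W[:,2]][m];w0=w[w[:,2]<100]
a=w0[(w0[:,0]<12)];b=w0[(w0[:,1]<66)&(w0[:,0]>12)]
print("y face",len(a),np.median(a,0),"x face",len(b),np.median(b,0))
t=w[w[:,2]>102];print("top",t.mean(0),t.min(0),t.max(0))
cv2.imwrite("pics/placed.png",cv2.resize(p[150:290,215:330,::-1],None,fx=4.2,fy=4.2,interpolation=cv2.INTER_CUBIC))
E
```

```text
clock: 10.22
eef_pos: [541.1, 172.2, 359.3]
eef_rot: [3.141, 0.002, -3.059]
wrist_force: [0.2, -0.4, 0.6]
finger_gap: 47.4
finger_force: 0.0
clock: 10.48
eef_pos: [538.3, 128.3, 359.4]
eef_rot: [-3.142, 0.002, -3.067]
wrist_force: [-0.3, 0.7, -0.5]
finger_gap: 27.6
finger_force: 0.0
y face 102 [-0.3 73.2 71.1] x face 81 [17.9 57.3 70. ]
top [  5.4  62.4 107.5] [-17.   43.4 102.2] [ 20.5  76.5 119.7]
```

View pics/placed.png

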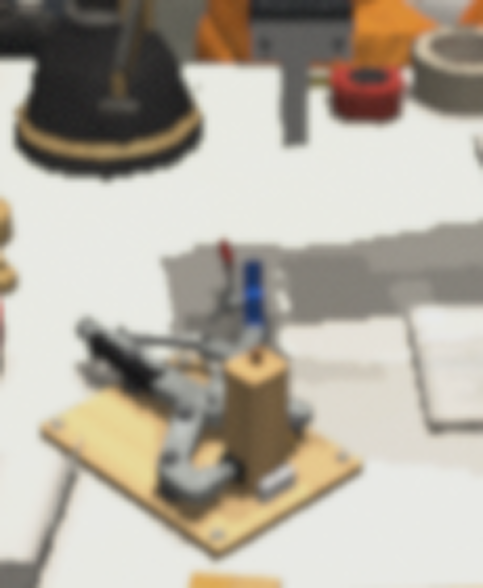

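The leg stands upright in the nest, behind the near cheek at (272,482) and clear of the jaws. Now I lower the closed fingers beside the blue handle.

```bash
python3 -m creep '{"slide":[[0,0.2,-4],[0,0,-4],[0,0,-4],[0,0,-2],[0,0,0],[0.4,0,0],[0.4,0,0],[0,0,0]],"turn":[0,0,0,0,0,0,0,0],"claw":[0,0,0,0,0,0,0,0]}'
python3 - <<'E'
from h import *
np.set_printoptions(precision=2,suppress=True)
s=manip.read_state();print(s["joints"],s["wrist_force"])
E
```

```text
clock: 11.52
eef_pos: [546.8, 132.4, 218.4]
eef_rot: [3.141, 0.001, -3.064]
wrist_force: [-0.1, -0.3, 0.6]
finger_gap: 0.6
finger_force: 0.0
[ 0.17  0.55  1.64  0.    0.95 -1.48] [-0.15 -0.33  0.6 ]
```

```bash
python3 -m creep '{"slide":[[0.15,0,0],[0.15,0,0],[0.15,0,0],[0.15,0,0],[0.15,-0.02,0],[0.15,-0.02,0],[0.15,-0.01,0],[0.15,-0.01,0]],"turn":[0,0,0,0,0.013,0.013,0.013,0.013],"claw":[0,0,0,0,0,0,0,0]}'
```

```text
clock: 12.52
eef_pos: [558.4, 131.7, 217.6]
eef_rot: [-3.142, -0.0, -3.011]
wrist_force: [-2.6, -2.3, -0.5]
finger_gap: 0.7
finger_force: 1.5
```

```bash
python3 -m creep '{"slide":[[0.1,-0.01,0],[0.1,-0.01,0],[0.1,-0.01,0],[0.1,-0.01,0]],"turn":[0.009,0.009,0.009,0.009],"claw":[0,0,0,0]}'
```

```text
clock: 13.02
eef_pos: [562.4, 131.4, 217.6]
eef_rot: [3.141, -0.0, -2.976]
wrist_force: [-3.2, -0.5, 1.0]
finger_gap: 0.3
finger_force: 1.8
```

```bash
python3 -m creep '{"slide":[[0.1,-0.01,0],[0.1,-0.01,0],[0.1,0,0],[0.1,0,0],[0.1,0,0],[0.08,0,0]],"turn":[0.009,0.009,0.009,0.009,0.009,0.007],"claw":[0,0,0,0,0,0]}'
```

```text
clock: 13.78
eef_pos: [567.7, 131.3, 217.3]
eef_rot: [3.141, -0.003, -2.924]
wrist_force: [-10.9, 0.8, 3.1]
finger_gap: 0.5
finger_force: 5.4
```

```bash
python3 -m creep '{"slide":[[0.08,0,0],[0.08,0,0],[0.08,0,0],[0.08,0,0]],"turn":[0.007,0.007,0.007,0.007],"claw":[0,0,0,0]}'
```

```text
clock: 14.28
eef_pos: [570.5, 131.3, 217.1]
eef_rot: [3.141, -0.005, -2.896]
wrist_force: [-14.7, -0.2, 5.2]
finger_gap: 0.6
finger_force: 7.7
```

```bash
python3 -m creep '{"slide":[[0.05,0,0],[0.05,0,0],[0.05,0,0],[0.05,0,0.02],[0.05,0,0.02],[0.05,0,0]],"turn":[0.0045,0.0045,0.0045,0.0045,0.0045,0.0045],"claw":[0,0,0,0,0,0]}'
```

```text
clock: 15.02
eef_pos: [573.2, 131.3, 217.1]
eef_rot: [3.14, -0.006, -2.869]
wrist_force: [-18.3, 1.2, 4.2]
finger_gap: 0.7
finger_force: 9.0
```

```bash
python3 -m creep '{"slide":[[0.05,0,0],[0.05,0,0],[0.05,0.01,0],[0.05,0,0],[0.05,0.01,0],[0.05,0.01,0]],"turn":[0.0045,0.0045,0.0045,0.0045,0.0045,0.0045],"claw":[0,0,0,0,0,0]}'
```

```text
clock: 15.78
eef_pos: [576.0, 131.5, 217.0]
eef_rot: [3.14, -0.007, -2.842]
wrist_force: [-20.7, 0.2, 6.1]
finger_gap: 0.3
finger_force: 10.0
```

```bash
python3 -m creep '{"slide":[[0,0,0.05],[0,0,0.05],[0,0,0],[0,0,0],[0,0,0],[0,0,0]],"turn":[0,0,0,0,0,0],"claw":[0,0,0,0,0,0]}'
```

```text
clock: 16.52
eef_pos: [576.0, 131.6, 217.6]
eef_rot: [3.14, -0.007, -2.842]
wrist_force: [-18.4, 1.6, 1.3]
finger_gap: 0.5
finger_force: 8.5
```

```bash
python3 -m creep '{"slide":[[0.04,0.01,0],[0.03,0,0],[0.04,0.01,0],[0.03,0,0],[0.04,0.01,0],[0.03,0,0]],"turn":[0.003,0.003,0.003,0.003,0.003,0.003],"claw":[0,0,0,0,0,0]}'
```

```text
clock: 17.27
eef_pos: [578.1, 131.9, 217.6]
eef_rot: [3.14, -0.007, -2.824]
wrist_force: [-18.5, 0.2, 1.4]
finger_gap: 0.5
finger_force: 8.9
```

```bash
python3 -m creep '{"slide":[[0.04,0.01,0],[0.04,0,0],[0.04,0.01,0],[0.04,0,0],[0.04,0.01,0],[0.04,0.01,0],[0.04,0,0],[0.04,0.01,0]],"turn":[0.004,0.004,0.004,0.004,0.004,0.004,0.004,0.004],"claw":[0,0,0,0,0,0,0,0]}'
```

```text
clock: 18.27
eef_pos: [581.3, 132.3, 217.6]
eef_rot: [3.14, -0.008, -2.792]
wrist_force: [-20.4, 0.3, 0.9]
finger_gap: 0.6
finger_force: 9.0
```

```bash
python3 -m creep '{"slide":[[0.04,0.01,0],[0.04,0,0],[0.04,0.01,0],[0.04,0.01,0],[0.04,0.01,0],[0.04,0.01,0],[0.04,0.01,0],[0.04,0.01,0]],"turn":[0.004,0.004,0.004,0.004,0.004,0.004,0.004,0.004],"claw":[0,0,0,0,0,0,0,0]}'
```

```text
clock: 19.27
eef_pos: [584.5, 133.0, 217.6]
eef_rot: [3.14, -0.007, -2.76]
wrist_force: [-18.8, 0.1, 0.4]
finger_gap: 0.3
finger_force: 8.5
```

```bash
python3 -m creep '{"slide":[[0.05,0.02,0],[0.04,0.01,0],[0.05,0.02,0],[0.04,0.01,0],[0.05,0.02,0],[0.04,0.01,0],[0.05,0.02,0],[0.04,0.01,0]],"turn":[0.004,0.004,0.004,0.004,0.004,0.004,0.004,0.004],"claw":[0,0,0,0,0,0,0,0]}'
```

```text
clock: 20.27
eef_pos: [588.3, 134.0, 217.7]
eef_rot: [3.14, -0.007, -2.728]
wrist_force: [-16.7, -1.7, 0.8]
finger_gap: 0.7
finger_force: 7.9
```

```bash
python3 -m creep '{"slide":[[0.05,0.02,0],[0.04,0.01,0],[0.05,0.02,0],[0.04,0.02,0],[0.05,0.02,0],[0.04,0.01,0],[0.05,0.02,0],[0.04,0.02,0]],"turn":[0.004,0.004,0.004,0.004,0.004,0.004,0.004,0.004],"claw":[0,0,0,0,0,0,0,0]}'
```

```text
clock: 21.28
eef_pos: [592.1, 135.2, 217.8]
eef_rot: [3.14, -0.006, -2.696]
wrist_force: [-14.4, -4.5, -0.1]
finger_gap: 0.3
finger_force: 7.1
```

```bash
python3 -m creep '{"slide":[[0.05,0.02,0],[0.05,0.02,0],[0.05,0.02,0],[0.05,0.02,0],[0.05,0.02,0],[0.05,0.02,0],[0.05,0.02,0],[0.05,0.02,0]],"turn":[0.005,0.005,0.005,0.005,0.005,0.005,0.005,0.005],"claw":[0,0,0,0,0,0,0,0]}'
```

```text
clock: 22.28
eef_pos: [596.4, 136.6, 217.9]
eef_rot: [3.141, -0.005, -2.656]
wrist_force: [-11.1, -6.6, -1.3]
finger_gap: 0.7
finger_force: 6.0
```

```bash
python3 -m creep '{"slide":[[0.05,0.02,0],[0.05,0.02,0],[0.05,0.02,0],[0.05,0.02,0],[0.05,0.02,0],[0.05,0.02,0],[0.05,0.02,0],[0.05,0.02,0]],"turn":[0.005,0.005,0.005,0.005,0.005,0.005,0.005,0.005],"claw":[0,0,0,0,0,0,0,0]}'
```

```text
clock: 23.28
eef_pos: [600.6, 138.1, 218.0]
eef_rot: [3.141, -0.004, -2.616]
wrist_force: [-7.5, -6.6, -2.2]
finger_gap: 0.5
finger_force: 4.9
```

```bash
python3 -m creep '{"slide":[[0.05,0.02,0],[0.05,0.02,0],[0.05,0.03,0],[0.05,0.02,0],[0.05,0.03,0],[0.05,0.02,0],[0.05,0.03,0],[0.05,0.02,0]],"turn":[0.005,0.005,0.005,0.005,0.005,0.005,0.005,0.005],"claw":[0,0,0,0,0,0,0,0]}'
```

```text
clock: 24.28
eef_pos: [604.9, 139.6, 218.1]
eef_rot: [-3.141, -0.003, -2.576]
wrist_force: [-4.7, -9.0, -3.5]
finger_gap: 0.1
finger_force: 4.5
```

```bash
python3 -m creep '{"slide":[[0.05,0.02,0],[0.05,0.03,0],[0.05,0.02,0],[0.05,0.03,0],[0.05,0.02,0],[0.05,0.03,0],[0.05,0.02,0],[0.05,0.03,0]],"turn":[0.005,0.005,0.005,0.005,0.005,0.005,0.005,0.005],"claw":[0,0,0,0,0,0,0,0]}'
```

```text
clock: 25.28
eef_pos: [609.0, 141.8, 218.4]
eef_rot: [-3.141, -0.002, -2.536]
wrist_force: [-3.1, -8.0, -3.5]
finger_gap: 0.4
finger_force: 3.3
```

```bash
python3 -m creep '{"slide":[[0.06,0.02,0],[0.06,0.02,0],[0.06,0.02,0],[0.06,0.02,0],[0.06,0.02,0],[0.06,0.02,0],[0.06,0.02,0],[0.06,0.02,0]],"turn":[0.006,0.006,0.006,0.006,0.006,0.006,0.006,0.006],"claw":[0,0,0,0,0,0,0,0]}'
```

```text
clock: 26.28
eef_pos: [614.0, 144.3, 219.2]
eef_rot: [-3.141, 0.001, -2.488]
wrist_force: [-0.6, -1.3, -1.6]
finger_gap: 0.5
finger_force: 1.0
```

```bash
python3 -m creep '{"slide":[[0.05,0.03,0],[0.05,0.03,0],[0.05,0.03,0],[0.05,0.03,0],[0.05,0.03,0],[0.05,0.03,0]],"turn":[0.005,0.005,0.005,0.005,0.005,0.005],"claw":[0,0,0,0,0,0]}'
```

```text
clock: 27.02
eef_pos: [616.9, 146.1, 219.1]
eef_rot: [-3.142, 0.0, -2.458]
wrist_force: [0.2, -0.2, 0.4]
finger_gap: 0.5
finger_force: 0.0
```

```bash
python3 -m creep '{"slide":[[-1,-1,0],[-1,-1,0],[0,0,4],[0,0,4],[0,0,2],[0,0,0]],"turn":[0,0,0,0,0,0],"claw":[0,0,0,0,0,0]}'
python3 - <<'E'
from h import *
np.set_printoptions(precision=1,suppress=True)
th=0.807;R=np.array([[np.cos(th),-np.sin(th)],[np.sin(th),np.cos(th)]]);bc=np.array([598.2,299.2]);O=bc+R@[-12,0]
v,u=np.mgrid[0:420,0:560]
for n in("top","side"):
    p,d=snap(n);W=world(n,np.c_[u.ravel(),v.ravel()],d.ravel());C=(W[:,:2]-O)@R
    hsv=cv2.cvtColor(p,cv2.COLOR_RGB2HSV).reshape(-1,3).astype(int)
    reg=(d.ravel()>0)&(abs(C[:,0])<150)&(C[:,1]>-230)&(C[:,1]<-60)&(W[:,2]<60)&(W[:,2]>20)
    blue=reg&(hsv[:,0]>100)&(hsv[:,0]<130)&(hsv[:,1]>120)
    red=reg&((hsv[:,0]<8)|(hsv[:,0]>172))&(hsv[:,1]>110)
    for k,m in(("blue",blue),("red",red)):
        if m.any():q=np.c_[C,W][m];print(n,k,len(q),q.mean(0),q[:,:2].min(0),q[:,:2].max(0))
    if n=="top":
        x0,y0,x1,y1=(180,140,320,235);cv2.imwrite("pics/locked.png",cv2.resize(p[y0:y1,x0:x1,::-1],None,fx=5.5,fy=5.5,interpolation=cv2.INTER_CUBIC))
E
```

```text
clock: 27.78
eef_pos: [597.0, 126.1, 320.5]
eef_rot: [-3.14, 0.003, -2.458]
wrist_force: [0.1, -0.0, -0.3]
finger_gap: 0.4
finger_force: 0.0
top blue 1 [-60.3 -63.8 594.3 202.9  42.6] [-60.3 -63.8] [-60.3 -63.8]
top red 96 [  90.8 -176.7  780.3  233.9   48.2] [  50.5 -228.7] [ 126.7 -156.9]
side blue 76 [ -53.7 -104.2  628.   179.7   41.6] [ -61.7 -143.8] [-47.  -67.3]
side red 166 [  75.9 -165.8  762.1  230.7   42.4] [ -41.2 -209.7] [ 117.2 -154. ]
```

View pics/locked.png

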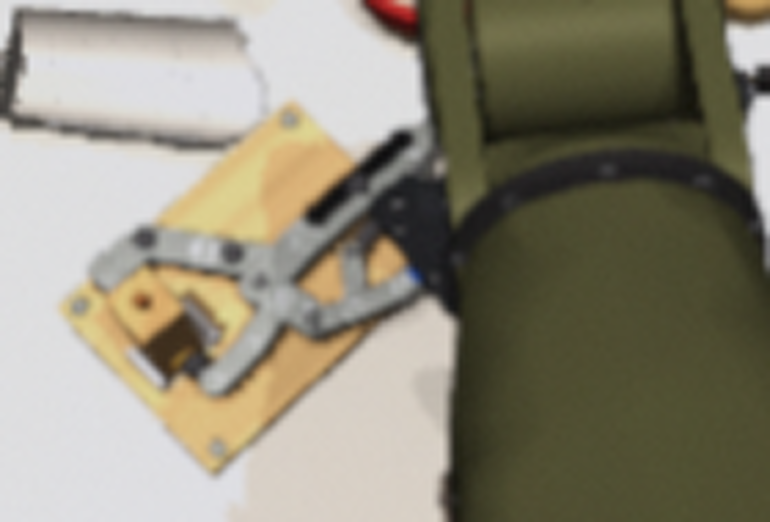

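The handle is locked (blue sleeve at about x -54) and the leg at (160,330) is held between the jaws. Next I find the red tail.

Run:
```python
from h import *
np.set_printoptions(precision=1,suppress=True)
th=0.807;R=np.array([[np.cos(th),-np.sin(th)],[np.sin(th),np.cos(th)]]);bc=np.array([598.2,299.2]);O=bc+R@[-12,0]
v,u=np.mgrid[0:420,0:560];n="side"
p,d=snap(n);W=world(n,np.c_[u.ravel(),v.ravel()],d.ravel());C=(W[:,:2]-O)@R
hsv=cv2.cvtColor(p,cv2.COLOR_RGB2HSV).reshape(-1,3).astype(int)
m=(d.ravel()>0)&(C[:,0]>-100)&(C[:,0]<20)&(C[:,1]>-215)&(C[:,1]<-140)&(W[:,2]<60)&(W[:,2]>15)&((hsv[:,0]<10)|(hsv[:,0]>170))&(hsv[:,1]>90)
print(np.c_[C,W][m])
for q in[(-38,-173),(-12,-178),(-25.5,-178),(-37,-178)]:print(q,O+R@q)
s=manip.read_state();print(s["joints"][5],s["eef_pos"])
```

```text
[[ -37.9 -185.2  697.4  135.1   39.4]
 [ -36.3 -177.9  693.3  141.3   43.4]
 [ -33.9 -180.2  696.6  141.4   39.7]
 [ -32.  -172.6  692.5  148.    44. ]
 [ -37.4 -174.6  690.1  142.7   40.7]
 [ -40.9 -173.9  687.2  140.7   39.5]
 [ -33.1 -179.5  696.6  142.5   36.7]
 [ -32.8 -174.   692.9  146.5   39.3]
 [ -33.7 -170.1  689.4  148.6   40.7]
 [ -38.4 -170.9  686.8  144.6   38.3]
 [ -35.6 -162.4  682.6  152.5   43.4]
 [ -38.1 -160.5  679.5  152.    43.2]
 [ -33.3 -169.9  689.5  149.    37.2]
 [ -32.9 -164.2  685.8  153.2   40. ]
 [ -37.4 -164.9  683.1  149.5   37.7]
 [ -33.8 -155.4  678.7  158.6   43.6]
 [ -39.1 -157.   676.3  153.7   40.6]
 [ -36.  -163.4  683.   151.5   35.3]
 [ -37.6 -160.4  679.7  152.5   36. ]]
(-38, -173) [688.6 143.4]
(-12, -178) [710.2 158.7]
(-25.5, -178) [700.8 149. ]
(-37, -178) [692.9 140.7]
-2.1060031813326106 [596.7 126.  317.7]
```

```bash
python3 -m creep '{"slide":[[2.9,0.85,0],[2.9,0.85,0],[2.9,0.85,0],[2.8,0.85,0],[0,0,0]],"turn":[0.03,0.03,0.03,0.03,0],"claw":[0,0,0,0,0]}'
python3 -m creep '{"slide":[[0,0,-3],[0,0,-3],[0,0,-2],[0,0,-1.7],[0,0,0]],"turn":[0,0,0,0,0],"claw":[0,0,0,0,0]}'
```

```text
clock: 28.55
eef_pos: [712.6, 160.3, 316.4]
eef_rot: [3.14, -0.002, -2.338]
wrist_force: [-1.6, 0.4, 0.3]
finger_gap: 0.2
finger_force: 0.0
clock: 29.18
eef_pos: [711.6, 160.0, 220.8]
eef_rot: [3.14, -0.002, -2.339]
wrist_force: [-0.3, 0.7, 0.1]
finger_gap: 0.5
finger_force: 0.0
```

```bash
python3 -m creep '{"slide":[[-0.14,-0.14,0],[-0.14,-0.14,0],[-0.14,-0.14,0],[-0.14,-0.14,0],[-0.14,-0.14,0],[-0.1,-0.1,0],[-0.07,-0.07,0],[-0.07,-0.07,0]],"turn":[0,0,0,0,0,0,0,0],"claw":[0,0,0,0,0,0,0,0]}'
```

```text
clock: 30.18
eef_pos: [702.4, 150.6, 222.0]
eef_rot: [3.142, 0.0, -2.338]
wrist_force: [-0.0, 0.5, 0.0]
finger_gap: 0.3
finger_force: 0.1
```

```bash
python3 -m creep '{"slide":[[-0.07,-0.07,0],[-0.07,-0.07,0],[-0.07,-0.07,0],[-0.07,-0.07,0]],"turn":[0,0,0,0],"claw":[0,0,0,0]}'
```

```text
clock: 30.68
eef_pos: [699.6, 147.7, 222.1]
eef_rot: [-3.142, 0.0, -2.338]
wrist_force: [0.7, 0.3, -0.6]
finger_gap: 0.5
finger_force: 0.3
```

```bash
python3 -m creep '{"slide":[[-0.07,-0.07,0],[-0.07,-0.07,0],[-0.07,-0.07,0],[-0.07,-0.07,0]],"turn":[0,0,0,0],"claw":[0,0,0,0]}'
```

```text
clock: 31.18
eef_pos: [696.8, 145.0, 222.1]
eef_rot: [-3.142, 0.0, -2.338]
wrist_force: [0.9, 0.8, -0.4]
finger_gap: 0.6
finger_force: 0.4
```

```bash
python3 -m creep '{"slide":[[-0.07,-0.07,0],[-0.07,-0.07,0],[-0.07,-0.07,0],[-0.07,-0.07,0]],"turn":[0,0,0,0],"claw":[0,0,0,0]}'
```

```text
clock: 31.68
eef_pos: [694.0, 142.3, 222.1]
eef_rot: [3.142, 0.0, -2.338]
wrist_force: [1.6, 2.5, 0.4]
finger_gap: 0.4
finger_force: 1.1
```

```bash
python3 -m creep '{"slide":[[-0.1,-0.1,0],[-0.1,-0.1,0],[-0.1,-0.1,0]],"turn":[0,0,0],"claw":[0,0,0]}'
```

```text
clock: 32.05
eef_pos: [691.0, 139.3, 222.0]
eef_rot: [3.141, 0.0, -2.338]
wrist_force: [0.9, 2.2, -0.0]
finger_gap: 0.7
finger_force: 0.6
```

```bash
python3 -m creep '{"slide":[[-0.1,-0.1,0],[-0.1,-0.1,0],[-0.1,-0.1,0]],"turn":[0,0,0],"claw":[0,0,0]}'
```

```text
clock: 32.42
eef_pos: [688.0, 136.2, 222.0]
eef_rot: [3.142, -0.0, -2.338]
wrist_force: [0.3, 3.6, 0.6]
finger_gap: 0.6
finger_force: 1.1
```

```bash
cat > m.py <<'E'
from h import *
np.set_printoptions(precision=1,suppress=True)
th=0.807;R=np.array([[np.cos(th),-np.sin(th)],[np.sin(th),np.cos(th)]]);bc=np.array([598.2,299.2]);O=bc+R@[-12,0]
v,u=np.mgrid[0:420,0:560];n="side"
p,d=snap(n);W=world(n,np.c_[u.ravel(),v.ravel()],d.ravel());C=(W[:,:2]-O)@R
hsv=cv2.cvtColor(p,cv2.COLOR_RGB2HSV).reshape(-1,3).astype(int)
reg=(d.ravel()>0)&(C[:,0]>-160)&(C[:,0]<20)&(C[:,1]>-215)&(C[:,1]<-40)&(W[:,2]<60)&(W[:,2]>15)
for k,m in(("red",reg&((hsv[:,0]<10)|(hsv[:,0]>170))&(hsv[:,1]>90)),("blue",reg&(hsv[:,0]>100)&(hsv[:,0]<130)&(hsv[:,1]>120))):
    if m.any():print(k,m.sum(),C[m].mean(0),C[m].min(0),C[m].max(0))
cv2.imwrite("pics/m.png",cv2.resize(p[150:290,200:330,::-1],None,fx=4.2,fy=4.2,interpolation=cv2.INTER_CUBIC))
E
python3 m.py
```

```text
red 5 [ -53.8 -161.8] [ -57.5 -166.6] [ -50.8 -156.4]
blue 59 [-56.1 -99. ] [ -63.8 -144. ] [-50.1 -67. ]
```

View pics/m.png

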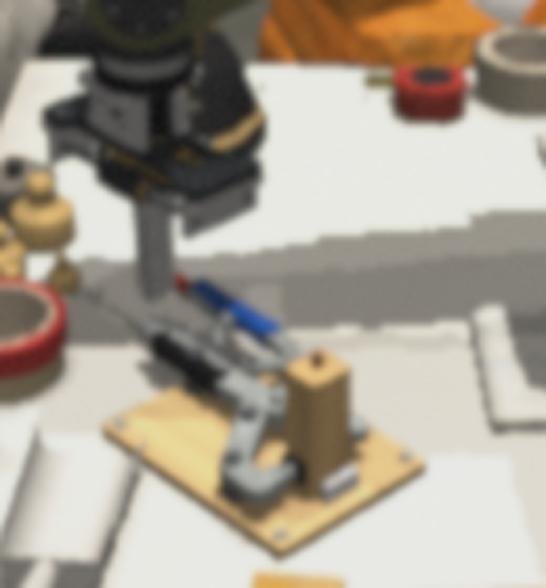

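The finger (155,290) is against the red tail (180,282). The lever has swung out but the blue handle is still closed, so I keep pushing.

```bash
python3 -m creep '{"slide":[[-0.1,-0.1,0],[-0.1,-0.1,0],[-0.1,-0.1,0]],"turn":[0,0,0],"claw":[0,0,0]}'; python3 m.py
```

```text
clock: 32.85
eef_pos: [685.0, 133.1, 222.1]
eef_rot: [-3.141, -0.0, -2.338]
wrist_force: [0.8, 2.1, 0.0]
finger_gap: 0.5
finger_force: 1.0
red 7 [ -59.2 -163. ] [ -63.6 -171.6] [ -55.1 -156.8]
blue 56 [-57.9 -98. ] [ -65.7 -143.9] [-49.6 -65.4]
```

```bash
python3 -m creep '{"slide":[[-0.1,-0.1,0],[-0.1,-0.1,0],[-0.1,-0.1,0]],"turn":[0,0,0],"claw":[0,0,0]}'; python3 m.py
```

```text
clock: 33.28
eef_pos: [682.0, 130.2, 222.1]
eef_rot: [3.142, 0.0, -2.338]
wrist_force: [1.1, 3.2, -0.5]
finger_gap: 0.3
finger_force: 1.4
red 6 [ -61.7 -161.9] [ -65.8 -169. ] [ -57.8 -154.9]
blue 57 [-58.6 -97.4] [ -64.8 -145.2] [-49.2 -65.3]
```

```bash
python3 -m creep '{"slide":[[-0.15,-0.15,0],[-0.15,-0.15,0],[-0.15,-0.15,0]],"turn":[0,0,0],"claw":[0,0,0]}'; python3 m.py
```

```text
clock: 33.7
eef_pos: [677.4, 125.5, 222.0]
eef_rot: [-3.142, -0.0, -2.338]
wrist_force: [0.8, 1.5, 0.1]
finger_gap: 0.6
finger_force: 0.5
red 6 [ -69.5 -161.4] [ -71.9 -166.6] [ -67.5 -158. ]
blue 56 [-63.7 -97. ] [ -71.2 -141.2] [-55.2 -65.2]
```

```bash
python3 -m creep '{"slide":[[-0.2,-0.2,0],[-0.2,-0.2,0],[-0.2,-0.2,0],[0,0,0],[0,0,0]],"turn":[0,0,0,0,0],"claw":[0,0,0,0,0]}'; python3 m.py
```

```text
clock: 34.38
eef_pos: [671.6, 119.7, 222.1]
eef_rot: [-3.142, 0.0, -2.338]
wrist_force: [0.8, -0.1, -0.1]
finger_gap: 0.3
finger_force: 0.0
red 7 [-141.8 -136.8] [-151.4 -149.2] [-133.1 -128.7]
blue 54 [-111.9  -76.1] [-142.7 -107. ] [-85.8 -46.5]
```

The clamp sprang open. I raise the arm clear and check the leg.

```bash
python3 -m creep '{"slide":[[0.4,0.4,1],[0,0,3],[0,0,4],[0,0,4],[0,0,3],[0,0,0]],"turn":[0,0,0,0,0,0],"claw":[0,0,0,0,0,0]}'; python3 m.py
python3 - <<'E'
from h import *
np.set_printoptions(precision=1,suppress=True)
th=0.807;R=np.array([[np.cos(th),-np.sin(th)],[np.sin(th),np.cos(th)]]);bc=np.array([598.2,299.2])
v,u=np.mgrid[0:420,0:560];n="side"
p,d=snap(n);W=world(n,np.c_[u.ravel(),v.ravel()],d.ravel());B=(W[:,:2]-bc)@R
hsv=cv2.cvtColor(p,cv2.COLOR_RGB2HSV).reshape(-1,3).astype(int)
m=(d.ravel()>0)&(abs(B[:,0])<28)&(B[:,1]>38)&(B[:,1]<85)&(W[:,2]>45)&(W[:,2]<122)&(hsv[:,1]>70)&(hsv[:,0]>5)&(hsv[:,0]<30)
w=np.c_[B,W[:,2]][m];w0=w[w[:,2]<100]
a=w0[(w0[:,0]<12)];b=w0[(w0[:,1]<66)&(w0[:,0]>12)]
print("y face",len(a),np.median(a,0),"x face",len(b),np.median(b,0),"zmax",w[:,2].max())
E
```

```text
clock: 35.17
eef_pos: [675.6, 124.0, 375.4]
eef_rot: [-3.138, 0.004, -2.338]
wrist_force: [0.2, -0.2, 0.1]
finger_gap: 0.3
finger_force: 0.0
red 7 [-141.7 -136.7] [-146.6 -144. ] [-132.4 -128.8]
blue 53 [-113.7  -78.6] [-145.2 -109.7] [-86.5 -49.8]
y face 94 [ 0.4 74.7 70. ] x face 73 [19.2 56.  71.6] zmax 118.80617248273961
```

View pics/m.png

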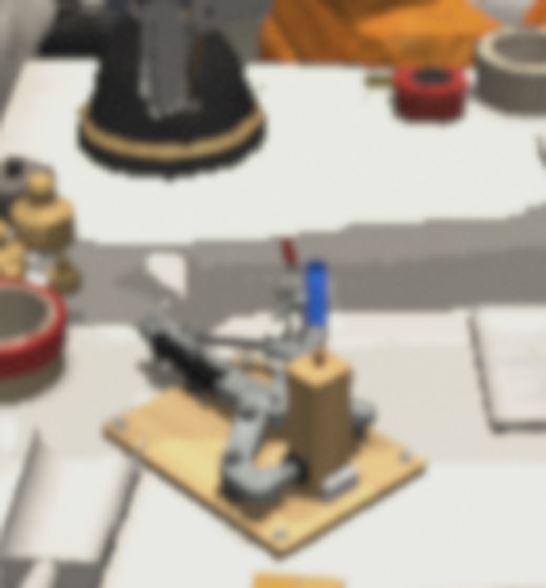

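The clamp is open, with the blue handle back at (315,290). The leg stands upright in the nest at (318,420) and the arm is clear.

```bash
python3 -c "
from cell import manip
print(manip.sign_off())"
```

```text
the job is handed in; nothing more can be done
None
```

I handed the job in at about 35 s: the clamp locked on the leg, was released and sprang open, and the leg stands upright in the nest with the arm clear; I never saw the insert itself, so I take it as home from the lock and the fall in force.

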